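# Put the coloured wheel-nut sockets back in their holders

### The arm

A 6-joint arm with a two-finger parallel gripper is mounted at the origin on the work surface. World frame = base frame: x ahead of the robot, y to its left, z up, the work surface at z = 0. Lengths are in m, angles in rad, forces in N, time in s.
With the tool pointing down it reaches from about 0.4 to 0.825 m from the base axis. Payload 7 kg.
Tool frame: the origin (TCP) lies between the finger pads; the fingertips stand arm.nose_length ahead of it and the grasp point (between the pads) is the TCP (arm.nose_length is the distance from the TCP to the fingertips, in m); x points along the fingers, z is the direction in which the jaws open and shut, and the axes are right-handed (so a half turn about x gives the same grasp; the last joint's range is limited). The gripper opens to 88 mm and grips with 3 to 60 N. Pads are 19 mm wide; open, the fingers measure 130 mm over their backs; the gripper's body (78 mm by 193 mm) begins 47 mm behind the grasp point.
Start: joints at [1.624, 0.359, 0.012, 0, -1.224, -0.288], TCP at [0.157, 0.656, 0.246] pointing down, gripper open.
Joint ranges: [-3.07, 3.07], [-1.43, 2.12], [-1.02, 1.25], [-3.03, 1.67], [-3.05, -0], [-3.03, 3.03]. Speed limits (rad/s): [2.39, 2.39, 3.01, 3.14, 3.14, 3.14].

### API

Orientations are given as [roll, pitch, yaw] about the fixed x, y, z axes, in that order (R = Rz(yaw) Ry(pitch) Rx(roll)).
In Python, from station import arm, viewer, spotter gives the robot as it stands.
- The arm moves only by the shell command python3 -m handwheel 'ROWS' [FORCE]. ROWS is a JSON object of lists of equal length, an entry for each row: "gripper": the gripper command: -1 is shut, 1 is fully open, values between are in proportion; "travel": the shift along the world's x, y, z each as a share of 500 mm, from -1 to 1, a list of three; "spin": the turn about the world's z as a share of 45 degrees, from -1 to 1. A call has 1 to 20 rows; each row is the pose to reach, as a shift and turn from the pose commanded when the call began; what a row does not reach only later rows make up. A row lasts 1/10 s, in which the tool goes at most 50 mm and 8.59 degrees, less where a joint would pass 70% of its speed; a pose out of reach is approached as far as the arm can. A call with a number of a shift or a turn outside -1 to 1 is refused whole. A call with a gripper value outside its range is refused whole. The fingers move at their own pace and stop on an object; FORCE is the grip in N (left out, the last holds). Time passes only in rows, so rows that repeat a pose let the fingers close. It gives the time, the measured TCP pose, the force and the opening at its end, in the units of the state.
- arm.get_state(): the state, without advancing time (a new reading comes with each control period).
- viewer.grab_frame(name): name is "side" or "top" or "wrist"; returns a dict with "pixels" (480x640x3 uint8, blue, green, red), "fx", "fy", "cx", "cy" (pixels), "eye" and "attitude" of the camera in the world. Camera axes: x right, y down, z forward; pixel columns grow to the right and rows downward; lengths in m; the calibration is good to about 2 mm. The wrist camera is an equidistant fisheye: a pixel r from the principal point sees the ray r / f radians off the axis. A picture is of the moment at which its call begins. There is no depth.
- arm.job_done(): hands the job in, once; it reports no verdict.
Trained networks look in the newest picture that a camera, given by its name, has taken for a name from the list of things; names that differ only in an ending like _2 or _b are one class to them, and where a whole thing is asked for, a point or a joint stands for the part that bears it (a point fixed in the world has none). Each returns a list of dicts, best first, with "conf" (0 to 1); they miss things now and then, are a little off and sometimes report something else, mostly with a low value. They report only what shows in the picture. A call takes as long as a camera call. They do not tell look-alikes from the thing itself.
- spotter.spot_in(camera, label): "rect" ([left, top, right, bottom] in pixels, round what is visible of it).
- spotter.tip_of(camera, label): "at" ([column, row] in pixels: a listed point, or the origin of a listed thing).
The state is a dict: "t": time; "q": joint angles; "qd": joint speeds; "joint_efforts": joint torques, N m; "eef_pos": TCP position; "ee_rot": TCP orientation; "force": force on the tool from outside, world axes, zero at the start; "moment": the same for the moment, N m; "width": finger opening in m.
Only numpy, scipy, OpenCV 4.12 (cv2) and the standard library are available. Lean on these libraries where they do the work, as an engineer would, in place of code of your own. Each camera call takes 0.05 s, during which the arm holds its last target.

### The job

Put the three coloured sockets away: stand each one upright on the floor of the pocket of the holder of its own colour, setting it down rather than dropping it. The green one is still clipped in the aluminium rail, so slide it along to the rail's open end (away from the red stop) and lift it off there. Leave the two chrome sockets and the brass drain plug where they stand, and let go of everything at the end.

Things in the scene. Friction and masses are not known exactly. Their poses are not given: they have to be found in the camera images.
- purple_socket: purple socket, 64 mm tall, 110 to 230 g, upright. One rigid piece with its rail clip: black round foot of diameter 32 mm, 5 mm thick; neck of diameter 12 mm; from 14 to 64 mm above the underside a plain round purple barrel of diameter 26 mm with a dark hole on top: grip it there from above. Origin: centre of the foot's underside; z up its axis; yaw means nothing. Starts on the bench.
- orange_socket: orange socket, 64 mm tall, 110 to 230 g, upright. One rigid piece with its rail clip: black round foot of diameter 32 mm, 5 mm thick; neck of diameter 12 mm; from 14 to 64 mm above the underside a plain round orange barrel of diameter 28 mm with a dark hole on top: grip it there from above. Origin: centre of the foot's underside; z up its axis; yaw means nothing. Starts on the bench.
- green_socket: green socket, 64 mm tall, 110 to 230 g, upright. One rigid piece with its rail clip: black round foot of diameter 32 mm, 5 mm thick; neck of diameter 12 mm; from 14 to 64 mm above the underside a plain round green barrel of diameter 30 mm with a dark hole on top: grip it there from above. Origin: centre of the foot's underside; z up its axis; yaw means nothing. Starts with its foot captive in the rail.
- purple_holder: purple holder: purple square block fixed to the bench, 66 x 66 mm, 14 mm high, with a square pocket 46 x 46 mm (black floor, 5 mm above the bench; walls 10 mm thick), sides along x and y. Origin: centre of its underside, on the bench, under the middle of the pocket.
- orange_holder: orange holder: orange square block fixed to the bench, 66 x 66 mm, 14 mm high, with a square pocket 46 x 46 mm (black floor, 5 mm above the bench; walls 10 mm thick), sides along x and y. Origin: centre of its underside, on the bench, under the middle of the pocket.
- green_holder: green holder: green square block fixed to the bench, 66 x 66 mm, 14 mm high, with a square pocket 46 x 46 mm (black floor, 5 mm above the bench; walls 10 mm thick), sides along x and y. Origin: centre of its underside, on the bench, under the middle of the pocket.
- rail: aluminium T-track fixed to the bench, 180 long (its x), 50 wide, 15 high (mm). Origin: centre of its underside. Channel along x: floor at z 4, 36 wide, under lips at z 12 to 15 with an 18 wide slot for the neck (foot has 2 mm play sideways, 3 up). Red stop at the -x end; +x end open: the foot is free of the lips once the socket is 106 from the origin, over bare bench (z 0). It slides freely.
- chrome_a: a bystander: plain bright chrome socket without coloured barrel or foot, diameter 28 mm, 50 mm tall, standing loose on the bench. Origin: centre of its underside.
- chrome_b: a bystander: a second chrome socket just like the first, diameter 28 mm, 50 mm tall, standing loose on the bench. Origin: centre of its underside.
- drain_plug: a bystander: brass drain plug standing loose on its flanged hexagon head, 40 mm across, 29 mm tall with the thread up. Origin: centre of its underside.
Things that resemble listed ones, but are neither listed nor needed, are in the scene too. Of the things that look like the purple_socket, the larger one is meant.

How it is judged:
By the outcome, as a careful person would: the job done as asked, in the order asked, and still so for the second after the job is handed in, with the robot touching nothing.
It also fails if it takes over 96 s, if anything falls off the work surface, if the arm or the gripper's body presses on something with over 40 N, if the wrist force passes 120 N, or if a joint passes its speed limit or range.

## Working session

There is one attempt and no reset: what is moved stays moved. The work goes in short steps, Python scripts to look and compute and a shell command to move; the robot and the scene stay as the last step left them, time stands still between calls to the robot, and variables do not carry over. Pictures are saved under pics/ and viewed, and the job is handed in when it is done.

```bash
ls; mkdir -p pics; cat > h.py <<'E'
import numpy as np, cv2
from station import arm, viewer, spotter
E
python3 - <<'E'
from h import *
s=arm.get_state(); print(s, arm.nose_length)
for n in ["top","side","wrist"]:
    f=viewer.grab_frame(n); cv2.imwrite(f"pics/a_{n}.png",f["pixels"]); print(n,[ (k,f[k]) for k in f if k!="pixels"])
E
```

```text
pics
{'t': 0.0, 'q': array([ 1.62409337e+00,  3.59386251e-01,  1.10595590e-02, -3.56114921e-04,
       -1.22410915e+00, -2.88113207e-01]), 'qd': array([-7.42500574e-05, -1.86657506e-03, -1.25628973e-04,  1.83423454e-03,
       -9.18859443e-04, -2.16340436e-04]), 'joint_efforts': array([ 1.87737322e-03, -5.82724893e+01,  2.93054867e+01,  6.99725121e+00,
        6.98770760e-03, -1.58933394e-04]), 'eef_pos': array([0.15695512, 0.656022  , 0.24462231]), 'ee_rot': array([ 0.08672065,  1.56912297, -1.71901312]), 'force': array([-0.01722183,  0.65682924,  0.87502144]), 'moment': array([-0.02736969,  0.01996854,  0.02005611]), 'width': 0.08748341526466799} 0.019
top [('fx', 506.7070788159863), ('fy', 506.7070788159863), ('cx', 318.34003849863836), ('cy', 237.95700825787605), ('eye', array([ 0.40825447, -0.06363873,  1.01351979])), ('attitude', array([-3.04439097,  0.02204883, -1.55383178]))]
side [('fx', 480.489739279383), ('fy', 480.489739279383), ('cx', 322.4701985365825), ('cy', 233.36688106148677), ('eye', array([ 0.21439243, -0.75226781,  0.57226902])), ('attitude', array([-2.17626209, -0.01793392, -0.39071089]))]
wrist [('fx', 371.64829954431775), ('fy', 371.64829954431775), ('cx', 324.0790701604194), ('cy', 237.5630941428374), ('eye', array([0.22712756, 0.64006659, 0.38319896])), ('attitude', array([ 2.87013604e+00, -9.78363983e-04, -1.80612543e+00]))]
```

View pics/a_top.png

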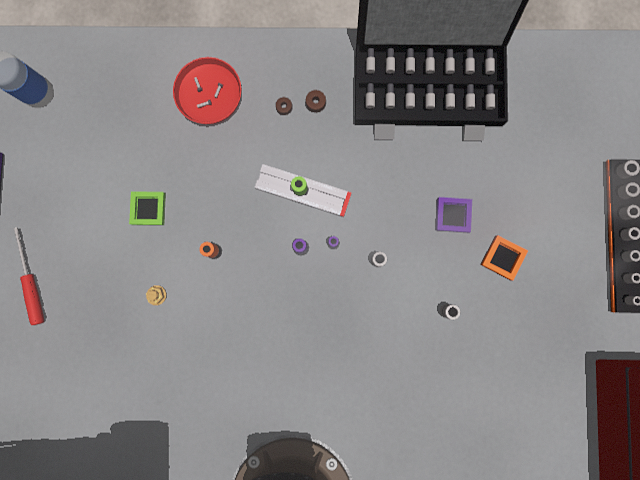

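View pics/a_side.png

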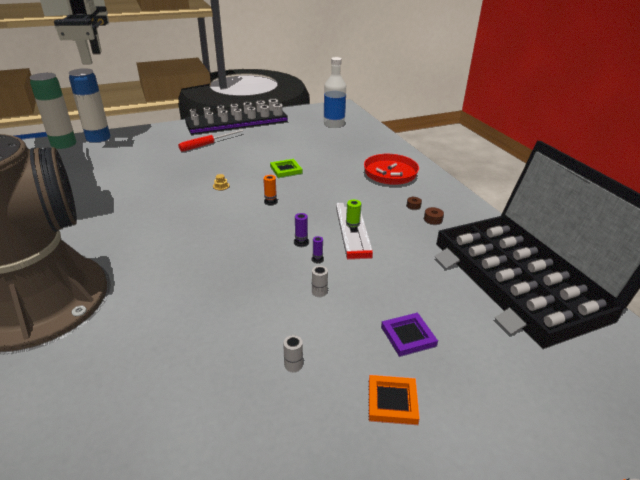

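View pics/a_wrist.png

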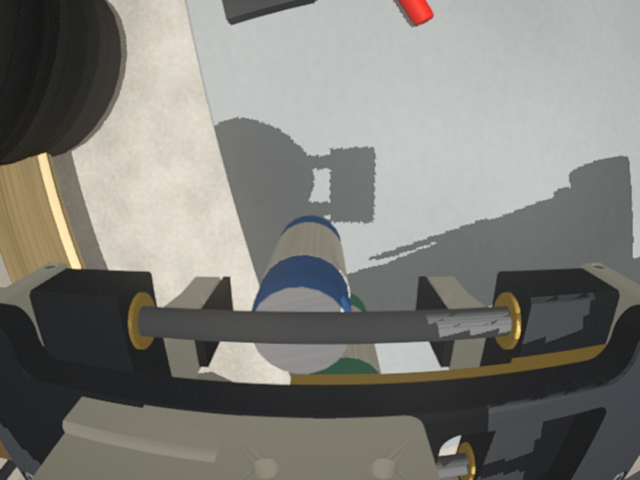

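```bash
cat >> h.py <<'E'
from scipy.spatial.transform import Rotation as Ro
def ray(f,u,v,fish=False):
    x=(u-f["cx"])/f["fx"]; y=(v-f["cy"])/f["fy"]
    if fish:
        r=np.hypot(x,y); d=np.array([x/r*np.sin(r),y/r*np.sin(r),np.cos(r)]) if r>1e-9 else np.array([0,0,1.])
    else: d=np.array([x,y,1.])
    return Ro.from_euler('xyz',f["attitude"]).as_matrix()@d
def onz(f,u,v,z,fish=False):
    d=ray(f,u,v,fish); e=np.array(f["eye"]); return (e+d*(z-e[2])/d[2])[:2]
def proj(f,p,fish=False):
    c=Ro.from_euler('xyz',f["attitude"]).as_matrix().T@(np.array(p)-f["eye"])
    if fish:
        rr=np.hypot(c[0],c[1]); th=np.arctan2(rr,c[2]); return np.array([f["cx"]+f["fx"]*th*c[0]/rr,f["cy"]+f["fy"]*th*c[1]/rr])
    return np.array([f["cx"]+f["fx"]*c[0]/c[2],f["cy"]+f["fy"]*c[1]/c[2]])
E
python3 - <<'E'
from h import *
N=["purple_socket","orange_socket","green_socket","purple_holder","orange_holder","green_holder","rail","chrome_a","drain_plug"]
F={c:viewer.grab_frame(c) for c in ["top","side"]}
for c in F:
  for n in N:
    for r in spotter.tip_of(c,n)[:3]:
      if r["conf"]>.25: print(c,n,round(r["conf"],2),np.round(r["at"]),np.round(onz(F[c],*r["at"],0.0),3))
print(arm.get_state()["t"])
E
```

```text
top purple_socket 0.65 [333. 242.] [ 0.499 -0.07 ]
top purple_socket 0.62 [300. 249.] [ 0.484 -0.004]
top orange_socket 0.57 [215. 254.] [0.472 0.167]
top green_socket 0.54 [301. 192.] [ 0.6   -0.003]
top purple_holder 0.88 [455. 218.] [ 0.55  -0.313]
top orange_holder 0.91 [503. 257.] [ 0.474 -0.407]
top orange_holder 0.43 [153. 294.] [0.389 0.289]
top green_holder 0.61 [148. 210.] [0.559 0.308]
top rail 0.57 [300. 189.] [ 0.607 -0.002]
top chrome_a 0.74 [442. 306.] [ 0.375 -0.287]
top chrome_a 0.59 [302. 249.] [ 0.483 -0.008]
top chrome_a 0.56 [375. 259.] [ 0.466 -0.154]
top drain_plug 0.88 [157. 294.] [0.39  0.282]
side purple_socket 0.84 [297. 242.] [ 0.478 -0.002]
side purple_socket 0.53 [318. 260.] [ 0.496 -0.071]
side orange_socket 0.93 [274. 199.] [0.486 0.178]
side green_socket 0.62 [284. 169.] [0.558 0.313]
side green_socket 0.61 [350. 230.] [ 0.598 -0.002]
side purple_holder 0.98 [410. 338.] [ 0.558 -0.314]
side orange_holder 0.98 [395. 402.] [ 0.476 -0.409]
side orange_holder 0.7 [318. 292.] [ 0.462 -0.157]
side green_holder 0.74 [285. 171.] [0.557 0.303]
side rail 0.86 [354. 232.] [ 0.602 -0.01 ]
side chrome_a 0.74 [292. 365.] [ 0.364 -0.296]
side chrome_a 0.65 [322. 290.] [ 0.47  -0.156]
side drain_plug 0.59 [221. 185.] [0.387 0.289]
1.15
```

The large purple socket is at top (300,246) / side (300,228). The smaller look-alike is at top (333,242) / side (318,247). I'll confirm this in an enlarged crop and fit the poses from both cameras.

```bash
cat >> h.py <<'E'
def mask(img,lo,hi):
    return cv2.inRange(cv2.cvtColor(img,cv2.COLOR_BGR2HSV),np.array(lo),np.array(hi))
COL={"purple":((125,80,40),(150,255,255)),"orange":((5,180,90),(16,255,255)),"green":((38,120,60),(62,255,255))}
def comps(img,col,mina=25):
    m=mask(img,*COL[col]); n,l,st,ce=cv2.connectedComponentsWithStats(m)
    return [(st[i],ce[i],(l==i).astype(np.uint8)) for i in range(1,n) if st[i][4]>=mina]
def hullc(m):
    c=np.vstack(cv2.findContours(m,cv2.RETR_EXTERNAL,cv2.CHAIN_APPROX_NONE)[0]); h=cv2.convexHull(c)
    M=cv2.moments(h); return np.array([M["m10"]/M["m00"],M["m01"]/M["m00"]])
def polyc(P):
    h=cv2.convexHull(np.array(P,np.float32)); M=cv2.moments(h); return np.array([M["m10"]/M["m00"],M["m01"]/M["m00"]])
T=np.linspace(0,2*np.pi,60)
def cyl(f,xy,r,z0,z1): return [proj(f,(xy[0]+r*np.cos(t),xy[1]+r*np.sin(t),z)) for z in (z0,z1) for t in T]
def sq(f,xy,yaw,hx,hy,z0,z1):
    c,s=np.cos(yaw),np.sin(yaw)
    return [proj(f,(xy[0]+c*a-s*b,xy[1]+s*a+c*b,z)) for z in (z0,z1) for a,b in ((hx,hy),(hx,-hy),(-hx,-hy),(-hx,hy))]
from scipy.optimize import least_squares
def fit(obs,x0,model):
    return least_squares(lambda p:np.concatenate([polyc(model(f,p))-c for f,c in obs]),x0,diff_step=1e-4)
E
python3 - <<'E'
from h import *
F={c:viewer.grab_frame(c) for c in ["top","side"]}
for c in F:
  for col in COL:
    for st,ce,m in comps(F[c]["pixels"],col): print(c,col,st,np.round(hullc(m),1))
a=cv2.resize(F["top"]["pixels"][150:270,190:400],None,fx=3.5,fy=3.5,interpolation=cv2.INTER_CUBIC)
cv2.imwrite("pics/b1.png",a[:600])
b=cv2.resize(F["side"]["pixels"][150:310,200:400],None,fx=3.7,fy=3.7,interpolation=cv2.INTER_CUBIC)
cv2.imwrite("pics/b2.png",b[:600])
E
```

```text
top purple [  0 153   2  26  39] [  0.4 162.6]
top purple [437 197  35  35 607] [454.  214.2]
top purple [329 236  10  11  51] [333.2 241. ]
top purple [293 239  13  13  98] [299. 245.]
top orange [609 223   4  38  99] [610.5 241.8]
top orange [506 245  21  31 135] [514.5 257.6]
top orange [482 246  32  34  80] [496. 264.]
top orange [611 285   4  27  79] [612.5 298.5]
top green [291 177  15  15 132] [298.2 184.1]
top green [129 192  36  33 651] [146.6 208. ]
side purple [190 117  97  17 428] [237.2 124.9]
side purple [295 213  13  25 277] [300.8 224.7]
side purple [313 236  10  20 175] [317.4 245.5]
side purple [ 382  313   56   43 1251] [408.9 333.7]
side orange [495 129  28  16  30] [508.3 136.9]
side orange [264 175  12  22 217] [269.5 185.5]
side orange [ 369  375   50   49 1567] [392.9 399.4]
side green [270 159  32  19 382] [285.5 167.6]
side green [347 199  14  25 305] [353.3 211. ]
```

View pics/b1.png

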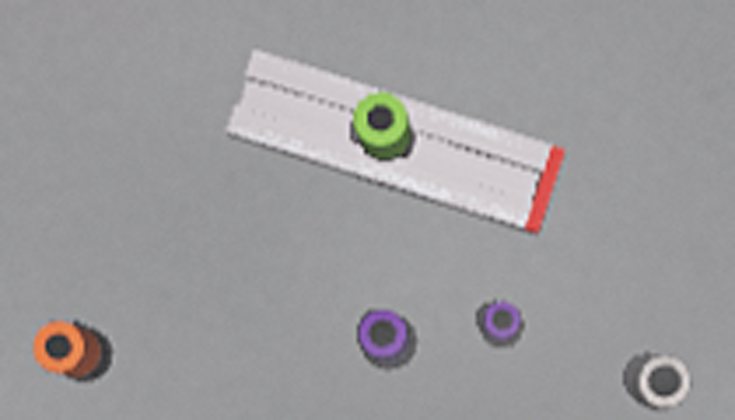

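View pics/b2.png

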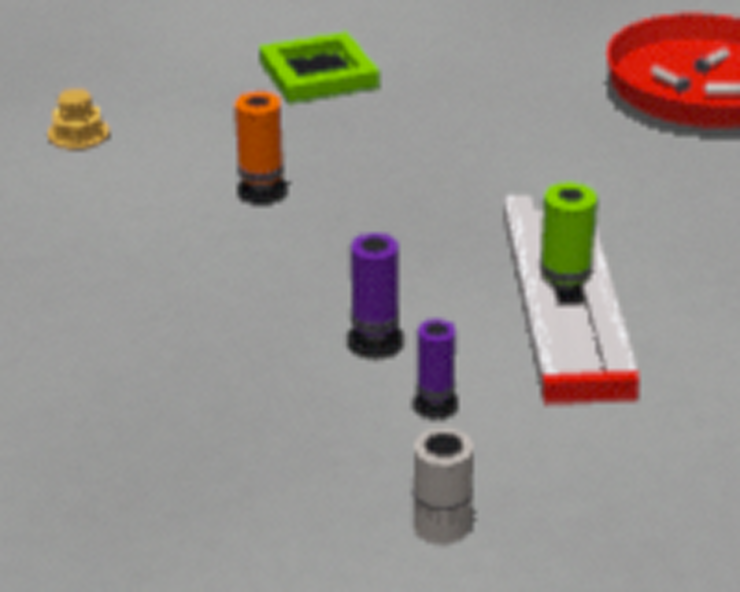

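The crop confirms it: the purple socket at top (300,246), crop (384,337), is clearly the larger, and the one at (333,242) is the small look-alike. Next I fit the coordinates.

```bash
python3 - <<'E'
from h import *
F={c:viewer.grab_frame(c) for c in ["top","side"]}
def near(c,col,p):
    return min(comps(F[c]["pixels"],col),key=lambda k:np.hypot(*(hullc(k[2])-p)))[2]
# orange in the top picture: wider mask
COL["orange"]=((3,120,60),(16,255,255))
R={"purple":.013,"orange":.014,"green":.015}
for col,pt,ps,z in (("purple",(299,245),(300,225),0),("orange",(207,249),(269,185),0),("green",(298,184),(353,211),.004)):
    mt=near("top",col,pt); v=cv2.cvtColor(F["top"]["pixels"],cv2.COLOR_BGR2HSV)[...,2]
    vs=v[mt>0]; print(col,"V",np.percentile(vs,[5,25,50,75,95]))
    ring=((mt>0)&(v>0.75*np.percentile(vs,90))).astype(np.uint8)
    ct=hullc(ring); cs=hullc(near("side",col,ps))
    r=R[col]
    a=fit([(F["top"],ct)],[.5,0],lambda f,p:cyl(f,p,r,.064+z,.064+z)).x
    b=fit([(F["side"],cs)],[.5,0],lambda f,p:cyl(f,p,r,.014+z,.064+z)).x
    print(col,"top",np.round(a,4),"side",np.round(b,4), ct,cs)
for col,pt,ps in (("purple",(454,214),(409,334)),("orange",(504,258),(393,399)),("green",(147,208),(285,167))):
    ct=hullc(sum(k[2] for k in comps(F["top"]["pixels"],col) if np.hypot(*(hullc(k[2])-pt))<20)); cs=hullc(near("side",col,ps))
    for n,c in (("top",ct),("side",cs)):
        f=F[n]; print(col,"holder",n,np.round(fit([(f,c)],[.5,0],lambda f,p:sq(f,p,0,.033,.033,0,.014)).x,4),c)
f=F["top"];m=sum(k[2] for k in comps(f["pixels"],"orange") if np.hypot(*(hullc(k[2])-(504,258)))<20)
box=cv2.boxPoints(cv2.minAreaRect(np.argwhere(m)[:,::-1].astype(np.float32)));w=np.array([onz(f,*p,.014) for p in box]);d=np.diff(w,axis=0);print("or yaw",np.degrees(np.arctan2(d[:,1],d[:,0])),np.hypot(*d.T))
# rail
hsv=cv2.cvtColor(f["pixels"],cv2.COLOR_BGR2HSV)
m=((hsv[...,2]>185)&(hsv[...,1]<40)).astype(np.uint8); m[:, :240]=0;m[:,355:]=0;m[:155]=0;m[220:]=0
red=mask(f["pixels"],(0,120,80),(3,255,255)); red[:185]=0;red[220:]=0;red[:,:330]=0;red[:,360:]=0
allm=cv2.morphologyEx(m|(red>0),cv2.MORPH_CLOSE,np.ones((3,3)))
box=cv2.boxPoints(cv2.minAreaRect(np.argwhere(allm)[:,::-1].astype(np.float32)));w=np.array([onz(f,*p,.015) for p in box]);d=np.diff(w,axis=0)
print("rail",w.mean(0),np.degrees(np.arctan2(d[:,1],d[:,0])),np.hypot(*d.T),box)
f=F["side"]
print(arm.get_state()["t"])
for c in F: print(c,[(r["at"],r["conf"]) for r in spotter.tip_of(c,"rail")])
E
```

```text
purple V [140.1 154.  174.  182.  186. ]
purple top [ 0.4867 -0.0049] side [ 4.877e-01 -2.000e-04] [298.97580645 244.97580645] [300.81087919 224.67488931]
orange V [112. 130. 216. 232. 234.]
orange top [0.4771 0.1701] side [0.4769 0.1766] [206.3495935 248.6504065] [269.34048641 185.26037196]
green V [153.   188.75 203.   208.   213.  ]
green top [ 0.6027 -0.0012] side [0.6053 0.0035] [298.1483871  183.84193548] [353.33160023 211.0017331 ]
purple holder top [ 0.5576 -0.3093] [454.0445977  214.17164751]
purple holder side [ 0.557  -0.3086] [408.88709166 333.6418226 ]
orange holder top [ 0.4726 -0.4064] [503.98365465 257.51061749]
orange holder side [ 0.4729 -0.4077] [393.24647414 399.6303261 ]
green holder top [0.5618 0.3088] [146.47745191 207.9640492 ]
green holder side [0.5594 0.3085] [285.52814905 167.60105306]
or yaw [ -26.85672263 -116.39439989  152.84431105] [0.06761079 0.06889862 0.06731669]
rail [ 0.60226719 -0.00658907] [ -16.39505369 -107.70926051  162.6971265 ] [0.05097265 0.18789354 0.05047598] [[254.44804 186.90833]
 [262.27393 163.07501]
 [350.92462 192.1842 ]
 [343.09875 216.01752]]
1.35
top [([297.4, 187.7], 0.6)]
side [([353.4, 231.7], 0.66)]
```

```bash
python3 - <<'E'
from h import *
s=arm.get_state(); R=Ro.from_euler('xyz',s["ee_rot"]).as_matrix(); print(s["t"],s["eef_pos"],np.round(R,3)); print("jaw deg",np.degrees(np.arctan2(R[1,2],R[0,2])))
f=viewer.grab_frame("top")
a=cv2.resize(f["pixels"][155:225,245:360],None,fx=6.5,fy=6.5,interpolation=cv2.INTER_CUBIC)
cv2.imwrite("pics/c1.png",a)
# rail yaw via line fits of the mask edges
hsv=cv2.cvtColor(f["pixels"],cv2.COLOR_BGR2HSV)
m=((hsv[...,2]>185)&(hsv[...,1]<40))
up=[];lo=[]
for u in range(268,340):
    if 285<u<315: continue
    r=np.where(m[158:222,u])[0]+158
    up.append(onz(f,u,r[0]-.5,.015));lo.append(onz(f,u,r[-1]+.5,.015))
for P in (up,lo):
    P=np.array(P,np.float32);v=cv2.fitLine(P,cv2.DIST_HUBER,0,.001,.001).ravel();print("edge",v,np.degrees(np.arctan2(v[1],v[0])))
E
```

```text
1.45 [0.15703261 0.65646004 0.24554438] [[-0.     0.973 -0.233]
 [-0.    -0.233 -0.973]
 [-1.    -0.     0.   ]]
jaw deg -103.4533974772921
edge [ 0.2968063   0.9549377   0.62655133 -0.01274127] 72.734116
edge [0.29929855 0.9541595  0.579408   0.00408446] 72.58452
```

View pics/c1.png

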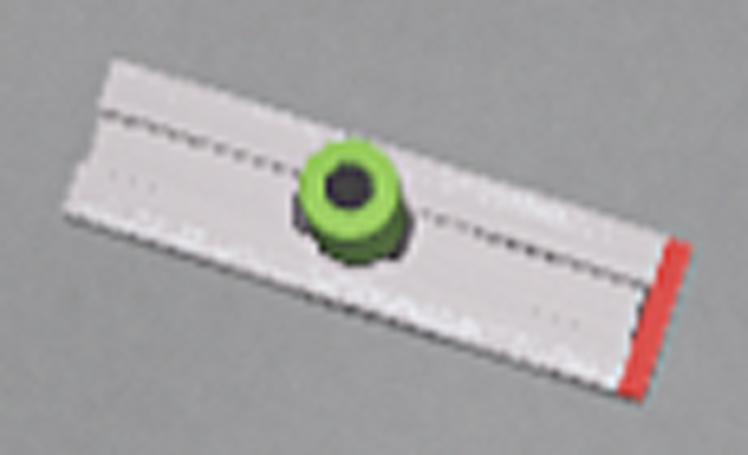

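The picture shows the rail with its red stop at right (crop 655,320) and its open end at upper left. The rail yaw is 72.7° from both edges. I'll start with the purple socket.

```bash
python3 -m handwheel '{"gripper":[1,1,1,1,1,1,1,1,1,1,1,1,1],"travel":[[0.6,-0.9,0],[0.6,-0.9,0],[0.6,-0.9,0],[0.6,-0.9,0],[0.6,-0.9,0],[0.6,-0.9,0],[0.6,-0.9,0],[0.6,-0.9,0],[0.6,-0.9,0],[0.6,-0.9,0],[0.6,-0.9,0],[0.6,-0.9,0],[0.6,-0.9,0]],"spin":[-1,-1,-1,-1,-1,-1,-1,-1,-1,-1,-1,-1,-1]}' 20
```

```text
t: 2.8
eef_pos: [0.4575, 0.2055, 0.2456]
ee_rot: [-2.527, 1.571, 1.163]
force: [0.4, -0.4, 0.3]
width: 0.0877
```

```bash
python3 -m handwheel '{"gripper":[1,1,1,1,1,1,1,1],"travel":[[0.06,-0.42,-0.2],[0.06,-0.42,-0.2],[0.06,-0.42,-0.2],[0.06,-0.42,-0.2],[0.06,-0.42,-0.2],[0.06,-0.42,-0.2],[0.06,-0.42,-0.2],[0.06,-0.42,-0.2]],"spin":[0,0,0,0,0,0,0,0]}'
python3 - <<'E'
from h import *
print(arm.get_state()["eef_pos"])
f=viewer.grab_frame("wrist"); cv2.imwrite("pics/d_w.png",f["pixels"])
print(arm.get_state()["t"])
# expected pixels of socket top
for p in ((.487,-.004,.064),(.487,-.004,0)): print(proj(f,p,True))
E
```

```text
t: 3.6
eef_pos: [0.4875, -0.0022, 0.1462]
ee_rot: [2.888, 1.57, 0.299]
force: [-0.5, 0.7, -0.1]
width: 0.0876
[ 0.48754472 -0.00218286  0.14615417]
3.65
[327.03018965 251.34059868]
[326.56234155 226.66358198]
```

View pics/d_w.png

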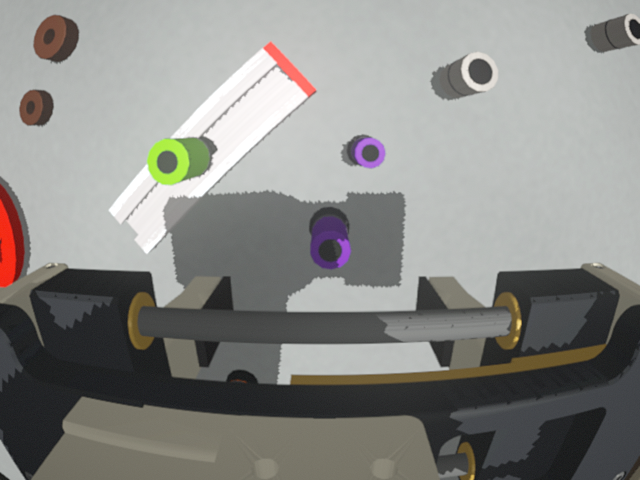

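The wrist view has the purple socket centred at (330,249), 3 px from the predicted position, and the small look-alike clear of the jaws at (369,153). Going down and gripping.

```bash
python3 -m handwheel '{"gripper":[1,1,1,1,1,-1,-1,-1,-1,-1,-1,-1,-1,-1],"travel":[[0,-0.004,-0.07],[0,-0.004,-0.14],[0,-0.004,-0.2],[0,-0.004,-0.204],[0,-0.004,-0.204],[0,-0.004,-0.204],[0,-0.004,-0.204],[0,-0.004,-0.204],[0,-0.004,-0.204],[0,-0.004,-0.204],[0,-0.004,-0.204],[0,-0.004,-0.204],[0,-0.004,-0.204],[0,-0.004,-0.204]],"spin":[0,0,0,0,0,0,0,0,0,0,0,0,0,0]}' 25
python3 - <<'E'
from h import *
f=viewer.grab_frame("side"); cv2.imwrite("pics/d_s.png",cv2.resize(f["pixels"][100:400,150:470],None,fx=2,fy=2))
E
```

```text
t: 5.05
eef_pos: [0.4868, -0.0057, 0.0434]
ee_rot: [-0.174, 1.57, -2.765]
force: [-1.4, -0.8, 0.5]
width: 0.0256
```

View pics/d_s.png

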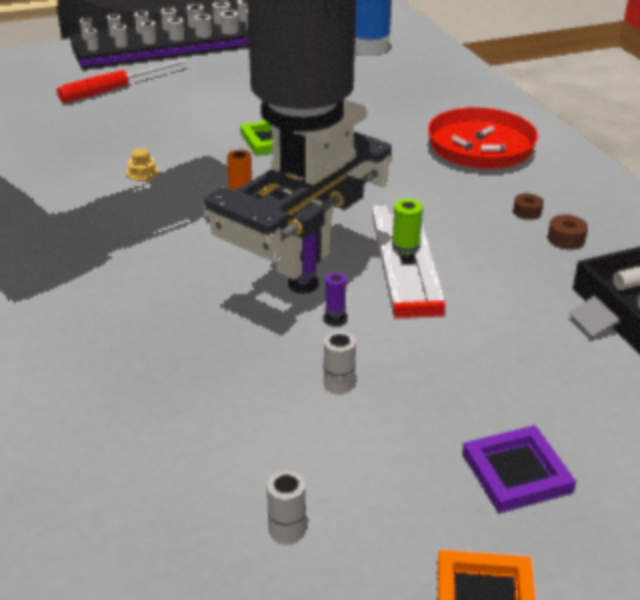

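```bash
python3 -m handwheel '{"gripper":[-1,-1,-1,-1,-1,-1,-1,-1,-1,-1,-1,-1,-1,-1,-1,-1],"travel":[[0,0,0.07],[0,0,0.16],[0,0,0.2],[0.141,-0.606,0.2],[0.141,-0.606,0.2],[0.141,-0.606,0.2],[0.141,-0.606,0.2],[0.141,-0.606,0.2],[0.141,-0.606,0.2],[0.141,-0.606,0.2],[0.141,-0.606,0.2],[0.141,-0.606,0.2],[0.141,-0.606,0.2],[0.141,-0.606,0.2],[0.141,-0.606,0.2],[0.141,-0.606,0.2]],"spin":[0,0,0,0,0,0,0,0,0,0,0,0,0,0,0,0]}'
python3 - <<'E'
from h import *
f=viewer.grab_frame("side"); cv2.imwrite("pics/e_s.png",cv2.resize(f["pixels"][180:430,300:560],None,fx=2.3,fy=2.3))
f=viewer.grab_frame("wrist"); cv2.imwrite("pics/e_w.png",f["pixels"])
print(arm.get_state()["eef_pos"],arm.get_state()["force"])
E
```

```text
t: 6.7
eef_pos: [0.5577, -0.3079, 0.1439]
ee_rot: [2.467, 1.57, -0.123]
force: [0.3, 0.3, -2.4]
width: 0.0257
[ 0.55768413 -0.30816688  0.14377493] [ 0.03179934 -0.21130342 -2.26246264]
```

View pics/e_s.png

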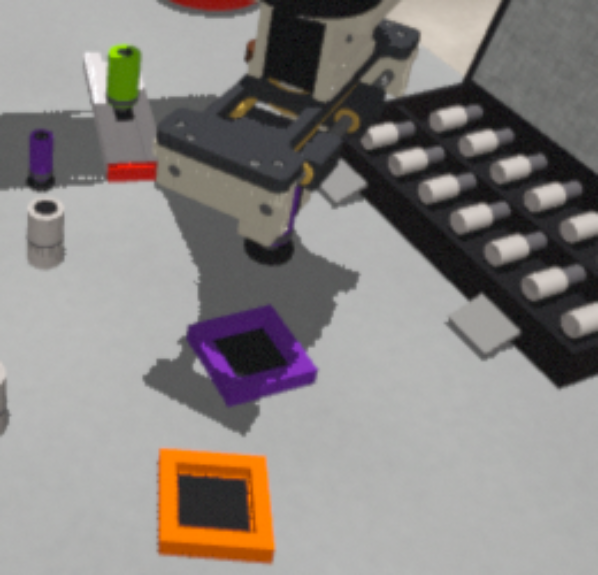

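View pics/e_w.png

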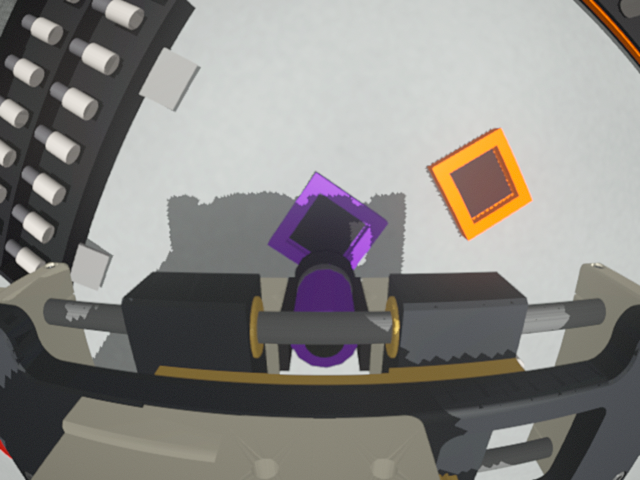

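```bash
python3 - <<'E'
from h import *
f=viewer.grab_frame("wrist")
for p in ((317,172),(387,222),(268,243),(327.5,232.5)): print(np.round(onz(f,*p,.014,True),4))
for a in (-1,1):
  for b in (-1,1): print(proj(f,(.5575+a*.033,-.309+b*.033,.014),True))
E
```

```text
[ 0.5864 -0.3445]
[ 0.5226 -0.3403]
[ 0.5904 -0.2794]
[ 0.5562 -0.31  ]
[386.18278726 218.74670939]
[339.1240359  288.68944796]
[310.36952543 171.98509077]
[265.69092174 246.54954898]
```

```bash
python3 -m handwheel '{"gripper":[-1,-1,-1,-1,-1,-1,-1,-1],"travel":[[-0.002,-0.002,-0.06],[-0.002,-0.002,-0.12],[-0.002,-0.002,-0.16],[-0.002,-0.002,-0.18],[-0.002,-0.002,-0.186],[-0.002,-0.002,-0.189],[-0.002,-0.002,-0.191],[-0.002,-0.002,-0.191]],"spin":[0,0,0,0,0,0,0,0]}'
```

```text
t: 7.65
eef_pos: [0.5571, -0.3097, 0.049]
ee_rot: [2.336, 1.569, -0.255]
force: [-1.1, -0.0, -2.2]
width: 0.0258
```

```bash
python3 -m handwheel '{"gripper":[-1,-1,-1,-1],"travel":[[0,0,-0.001],[0,0,-0.002],[0,0,-0.003],[0,0,-0.003]],"spin":[0,0,0,0]}'
python3 - <<'E'
from h import *
f=viewer.grab_frame("side"); cv2.imwrite("pics/f_s.png",cv2.resize(f["pixels"][230:400,330:500],None,fx=3.5,fy=3.5))
s=arm.get_state(); print(s["eef_pos"],s["force"])
E
```

```text
t: 8.05
eef_pos: [0.5571, -0.3098, 0.0484]
ee_rot: [2.131, 1.569, -0.459]
force: [-2.6, 2.0, 8.5]
width: 0.0255
[ 0.55713165 -0.30974743  0.04843439] [-2.44889411  2.37941124  9.11021007]
```

View pics/f_s.png

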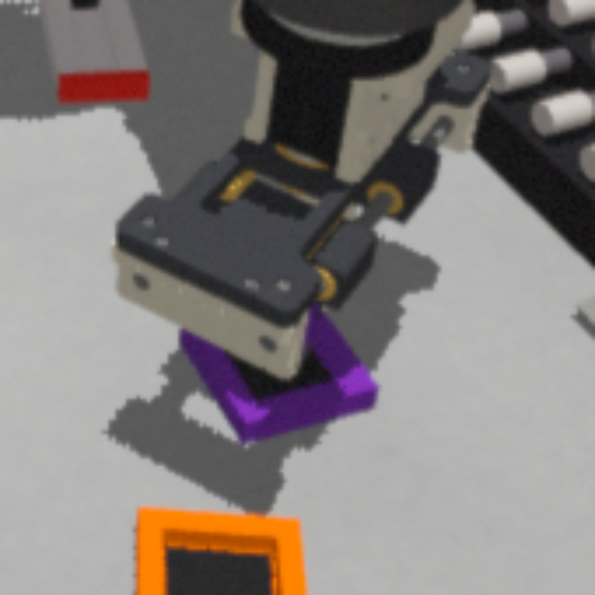

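Contact came at exactly the expected floor height, with 9 N. Releasing and rising.

```bash
python3 -m handwheel '{"gripper":[0.2,0.6,1,1,1,1,1,1,1,1],"travel":[[0,0,0],[0,0,0],[0,0,0],[0,0,0],[0,0,0],[0,0,0],[0,0,0.05],[0,0,0.13],[0,0,0.2],[0,0,0.2]],"spin":[0,0,0,0,0,0,0,0,0,0]}'
python3 - <<'E'
from h import *
f=viewer.grab_frame("wrist"); cv2.imwrite("pics/g_w.png",f["pixels"][100:350,150:500])
f=viewer.grab_frame("side"); cv2.imwrite("pics/g_s.png",cv2.resize(f["pixels"][230:400,330:500],None,fx=3.5,fy=3.5))
E
```

```text
t: 9.1
eef_pos: [0.5595, -0.3107, 0.1523]
ee_rot: [2.221, 1.562, -0.369]
force: [0.4, 0.2, 0.6]
width: 0.0875
```

View pics/g_w.png

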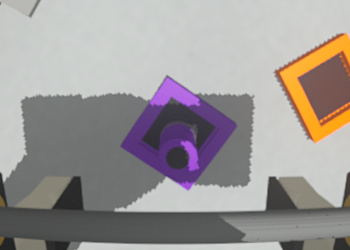

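View pics/g_s.png

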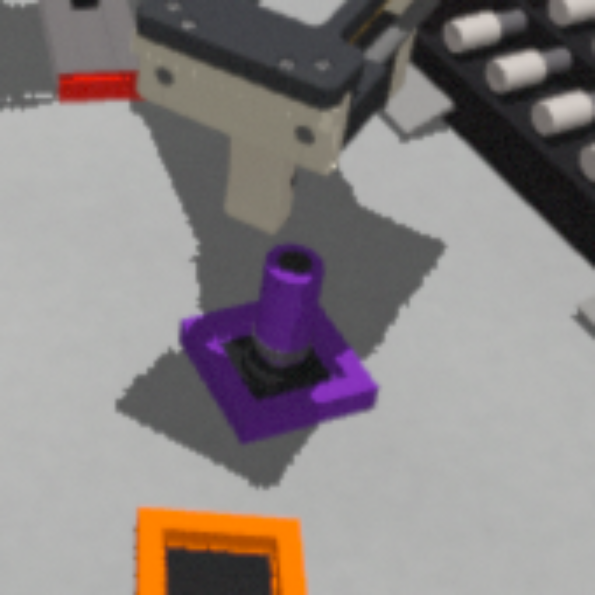

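Purple is standing upright on the pocket floor (side crop 290,300). Next is orange, which is unique at top (207,249).

```bash
python3 -m handwheel '{"gripper":[1,1,1,1,1,1,1,1,1,1,1,1,1,1],"travel":[[-0.165,0.965,0],[-0.165,0.965,0],[-0.165,0.965,0],[-0.165,0.965,0],[-0.165,0.965,0],[-0.165,0.965,0],[-0.165,0.965,0],[-0.165,0.965,0],[-0.165,0.965,0],[-0.165,0.965,0],[-0.165,0.965,0],[-0.165,0.965,0],[-0.165,0.965,0],[-0.165,0.965,0]],"spin":[0,0,0,0,0,0,0,0,0,0,0,0,0,0]}'
python3 - <<'E'
from h import *
f=viewer.grab_frame("wrist"); cv2.imwrite("pics/h_w.png",f["pixels"])
s=arm.get_state(); print(s["eef_pos"])
p=(.477,.171,.064); print(proj(f,p,True))
E
```

```text
t: 10.6
eef_pos: [0.474, 0.1717, 0.1461]
ee_rot: [0.11, 1.57, -2.483]
force: [1.4, 0.5, -0.9]
width: 0.0873
[0.47409129 0.17176734 0.14626062]
[320.85807846 249.88777704]
```

View pics/h_w.png

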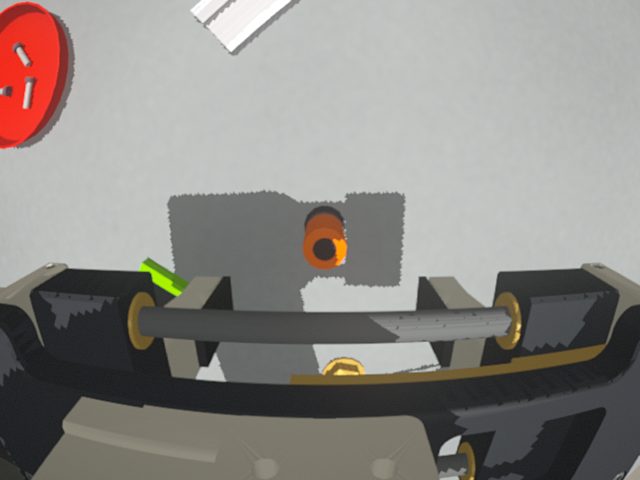

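```bash
python3 - <<'E'
from h import *
f=viewer.grab_frame("wrist"); s=arm.get_state()
p=onz(f,325,248,.064,True); print(p,(p-s["eef_pos"][:2])/.5,(0.0434-s["eef_pos"][2])/.5,s["eef_pos"])
E
```

```text
[0.47557069 0.16870743] [ 0.00283562 -0.0063168 ] -0.20598126511823972 [0.47415287 0.17186583 0.14639063]
```

```bash
python3 -m handwheel '{"gripper":[1,1,1,1,1,-1,-1,-1,-1,-1,-1,-1,-1,-1],"travel":[[0.004,-0.004,-0.07],[0.004,-0.004,-0.14],[0.004,-0.004,-0.2],[0.004,-0.004,-0.206],[0.004,-0.004,-0.206],[0.004,-0.004,-0.206],[0.004,-0.004,-0.206],[0.004,-0.004,-0.206],[0.004,-0.004,-0.206],[0.004,-0.004,-0.206],[0.004,-0.004,-0.206],[0.004,-0.004,-0.206],[0.004,-0.004,-0.206],[0.004,-0.004,-0.206]],"spin":[0,0,0,0,0,0,0,0,0,0,0,0,0,0]}' 25
```

```text
t: 12.1
eef_pos: [0.4759, 0.1708, 0.0435]
ee_rot: [0.132, 1.57, -2.459]
force: [-0.9, 0.7, 0.5]
width: 0.0277
```

```bash
python3 -m handwheel '{"gripper":[-1,-1,-1,-1,-1,-1,-1,-1,-1,-1,-1,-1],"travel":[[0,0,0.07],[0,0,0.16],[0,0,0.2],[0.1,-0.6,0.2],[0.1,-0.6,0.2],[0.1,-0.6,0.2],[0.1,-0.6,0.2],[0.1,-0.6,0.2],[0.1,-0.6,0.2],[0.1,-0.6,0.2],[0.1,-0.6,0.2],[0.1,-0.6,0.2]],"spin":[0,0,0,0,0,0,0,0,0,0,0,0]}'
```

```text
t: 13.3
eef_pos: [0.5256, -0.1286, 0.1432]
ee_rot: [-0.816, 1.57, 2.876]
force: [0.5, -0.2, -1.8]
width: 0.0277
```

```bash
python3 -m handwheel '{"gripper":[-1,-1,-1,-1,-1,-1,-1,-1,-1],"travel":[[-0.106,-0.557,0],[-0.106,-0.557,0],[-0.106,-0.557,0],[-0.106,-0.557,0],[-0.106,-0.557,0],[-0.106,-0.557,0],[-0.106,-0.557,0],[-0.106,-0.557,0],[-0.106,-0.557,0]],"spin":[0,0,0,0,0,0,0,0,0]}'
python3 - <<'E'
from h import *
f=viewer.grab_frame("wrist"); cv2.imwrite("pics/i_w.png",f["pixels"])
print(arm.get_state()["eef_pos"])
f2=viewer.grab_frame("side"); cv2.imwrite("pics/i_s.png",cv2.resize(f2["pixels"][200:450,330:500],None,fx=2.4,fy=2.4))
c,s=np.cos(np.radians(63)),np.sin(np.radians(63))
for a,b in ((1,1),(1,-1),(-1,-1),(-1,1)): print(proj(f,(.4727+.033*(c*a-s*b),-.407+.033*(s*a+c*b),.014),True))
E
```

```text
t: 14.2
eef_pos: [0.4737, -0.4059, 0.1435]
ee_rot: [-1.754, 1.57, 1.94]
force: [0.0, 0.3, -1.9]
width: 0.0272
[ 0.47376682 -0.40582083  0.14365057]
[312.32736645 288.87307199]
[265.59387103 218.70829017]
[341.80421065 172.22284893]
[386.00967022 246.96939993]
```

View pics/i_w.png

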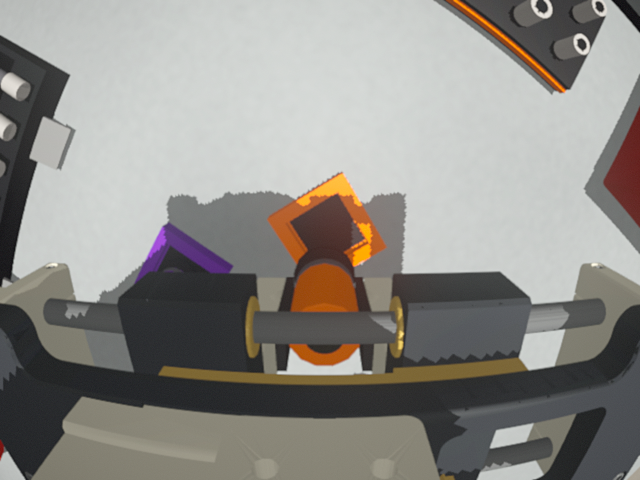

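View pics/i_s.png

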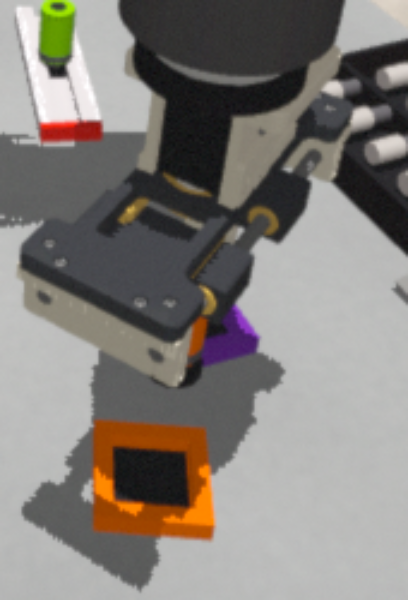

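The wrist view has the orange holder's outer corners at (343,172), (268,218) and (386,243), within about 3 px of the prediction. Lowering.

```bash
python3 -m handwheel '{"gripper":[-1,-1,-1,-1,-1,-1,-1,-1,-1],"travel":[[-0.002,-0.002,-0.06],[-0.002,-0.002,-0.12],[-0.002,-0.002,-0.16],[-0.002,-0.002,-0.18],[-0.002,-0.002,-0.186],[-0.002,-0.002,-0.189],[-0.002,-0.002,-0.191],[-0.002,-0.002,-0.192],[-0.002,-0.002,-0.192]],"spin":[0,0,0,0,0,0,0,0,0]}'
```

```text
t: 15.2
eef_pos: [0.4726, -0.4088, 0.0485]
ee_rot: [2.133, 1.569, -0.457]
force: [-0.3, 0.5, 0.6]
width: 0.0277
```

```bash
python3 -m handwheel '{"gripper":[-1,-1,-1],"travel":[[0,0,-0.001],[0,0,-0.002],[0,0,-0.002]],"spin":[0,0,0]}'
```

```text
t: 15.5
eef_pos: [0.4727, -0.4089, 0.0484]
ee_rot: [2.019, 1.569, -0.572]
force: [-1.8, 3.5, 9.9]
width: 0.0275
```

```bash
python3 -m handwheel '{"gripper":[0.2,0.6,1,1,1,1,1,1,1,1],"travel":[[0,0,0],[0,0,0],[0,0,0],[0,0,0],[0,0,0],[0,0,0],[0,0,0.05],[0,0,0.13],[0,0,0.2],[0,0,0.2]],"spin":[0,0,0,0,0,0,0,0,0,0]}'
python3 - <<'E'
from h import *
f=viewer.grab_frame("side"); cv2.imwrite("pics/j_s.png",cv2.resize(f["pixels"][230:440,330:500],None,fx=2.8,fy=2.8))
E
```

```text
t: 16.5
eef_pos: [0.4747, -0.4102, 0.1522]
ee_rot: [2.025, 1.562, -0.565]
force: [1.1, -0.7, -0.2]
width: 0.0871
```

View pics/j_s.png

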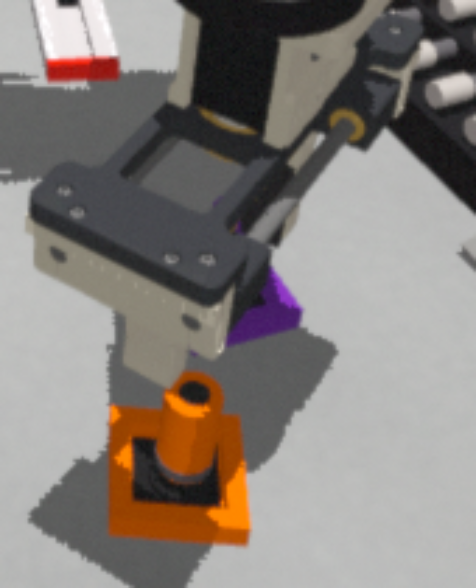

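Orange stands upright in its pocket (crop 190,430). Moving over the green socket with the jaws aligned to the rail.

```bash
python3 -m handwheel '{"gripper":[1,1,1,1,1,1,1,1,1,1,1,1,1],"travel":[[0.257,0.818,0],[0.257,0.818,0],[0.257,0.818,0],[0.257,0.818,0],[0.257,0.818,0],[0.257,0.818,0],[0.257,0.818,0],[0.257,0.818,0],[0.257,0.818,0],[0.257,0.818,0],[0.257,0.818,0],[0.257,0.818,0],[0.257,0.818,0]],"spin":[0.91,0.91,0.91,0.91,0.91,0.91,0.91,0.91,0.91,0.91,0.91,0.91,0.91]}'
python3 - <<'E'
from h import *
f=viewer.grab_frame("wrist"); cv2.imwrite("pics/k_w.png",f["pixels"])
s=arm.get_state(); print(s["eef_pos"])
R=Ro.from_euler('xyz',s["ee_rot"]).as_matrix();print("jaw deg",np.degrees(np.arctan2(R[1,2],R[0,2])))
p=(.603,-.001,.068); print(proj(f,p,True))
E
```

```text
t: 17.85
eef_pos: [0.6, -0.0007, 0.1463]
ee_rot: [-1.0, 1.57, -2.878]
force: [0.2, 0.1, 0.2]
width: 0.0879
[ 0.60017522 -0.00066134  0.14643278]
jaw deg -107.58791508749448
[324.20921769 251.14983227]
```

View pics/k_w.png

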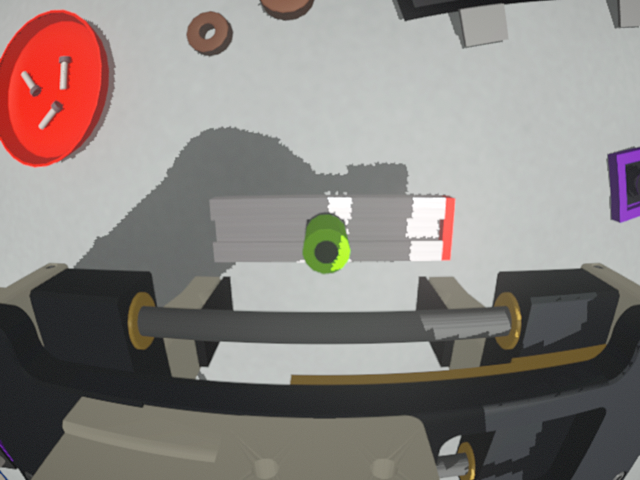

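```bash
python3 -m handwheel '{"gripper":[1,1,1,1,1,-1,-1,-1,-1,-1,-1,-1,-1],"travel":[[0.005,-0.002,-0.07],[0.005,-0.002,-0.14],[0.005,-0.002,-0.195],[0.005,-0.002,-0.199],[0.005,-0.002,-0.199],[0.005,-0.002,-0.199],[0.005,-0.002,-0.199],[0.005,-0.002,-0.199],[0.005,-0.002,-0.199],[0.005,-0.002,-0.199],[0.005,-0.002,-0.199],[0.005,-0.002,-0.199],[0.005,-0.002,-0.199]],"spin":[0,0,0,0,0,0,0,0,0,0,0,0,0]}' 25
```

```text
t: 19.2
eef_pos: [0.6029, -0.0007, 0.047]
ee_rot: [-0.646, 1.57, -2.522]
force: [-0.6, 0.7, -0.9]
width: 0.0295
```

```bash
python3 -m handwheel '{"gripper":[-1,-1,-1,-1,-1,-1,-1],"travel":[[0,0,0.002],[0.006,0.019,0.002],[0.012,0.038,0.002],[0.018,0.057,0.002],[0.024,0.076,0.002],[0.03,0.096,0.002],[0.036,0.115,0.002]],"spin":[0,0,0,0,0,0,0]}'
```

```text
t: 19.9
eef_pos: [0.6213, 0.0581, 0.048]
ee_rot: [-1.041, 1.571, -2.917]
force: [-0.0, 0.0, -2.4]
width: 0.0299
```

```bash
python3 -m handwheel '{"gripper":[-1,-1,-1,-1,-1,-1,-1],"travel":[[0.006,0.019,0],[0.012,0.038,0],[0.018,0.057,0],[0.024,0.076,0],[0.03,0.096,0],[0.037,0.12,0],[0.037,0.12,0]],"spin":[0,0,0,0,0,0,0]}'
python3 - <<'E'
from h import *
f=viewer.grab_frame("side"); cv2.imwrite("pics/l_s.png",cv2.resize(f["pixels"][120:290,250:450],None,fx=3.5,fy=3.5))
f=viewer.grab_frame("wrist"); cv2.imwrite("pics/l_w.png",f["pixels"])
E
```

```text
t: 20.6
eef_pos: [0.6403, 0.1187, 0.0481]
ee_rot: [2.215, 1.57, 0.34]
force: [0.3, 0.5, -2.5]
width: 0.03
```

View pics/l_s.png

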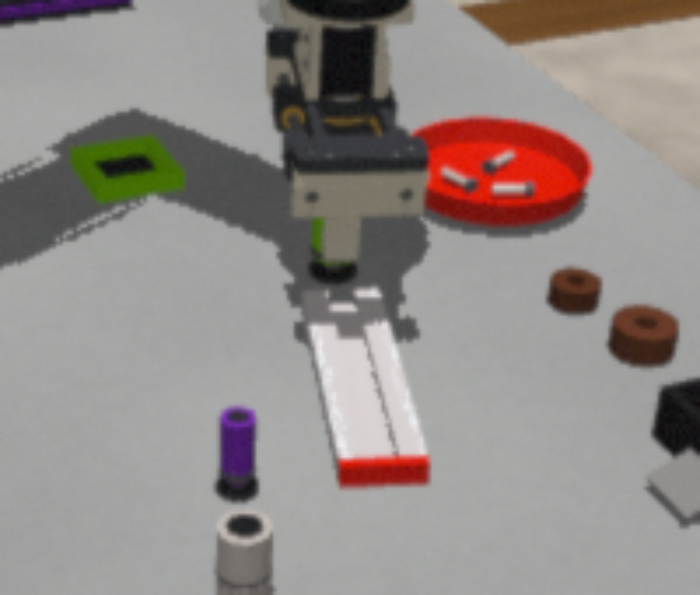

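View pics/l_w.png

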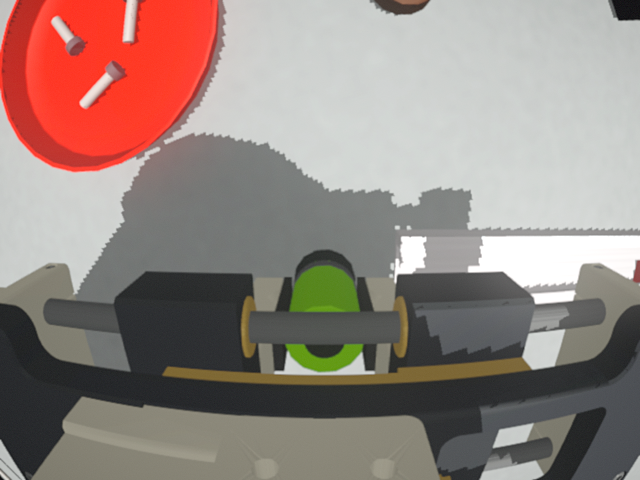

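The foot is fully past the open end: the rail ends at column 396 in the wrist view and the foot's edge is at 353. The green holder is at top (147,208). Lifting and carrying.

```bash
python3 -m handwheel '{"gripper":[-1,-1,-1,-1,-1,-1,-1,-1,-1,-1,-1,-1],"travel":[[0,0,0.03],[0,0,0.1],[0,0,0.18],[0,0,0.2],[-0.16,0.38,0.2],[-0.16,0.38,0.2],[-0.16,0.38,0.2],[-0.16,0.38,0.2],[-0.16,0.38,0.2],[-0.16,0.38,0.2],[-0.16,0.38,0.2],[-0.16,0.38,0.2]],"spin":[0,0,0,0,0,0,0,0,0,0,0,0]}'
python3 - <<'E'
from h import *
f=viewer.grab_frame("wrist"); cv2.imwrite("pics/m_w.png",f["pixels"])
s=arm.get_state(); print(s["eef_pos"],s["force"])
for a in (-1,1):
  for b in (-1,1): print(proj(f,(.5605+a*.033,.3087+b*.033,.014),True))
E
```

```text
t: 21.9
eef_pos: [0.56, 0.3056, 0.1482]
ee_rot: [-0.259, 1.571, -2.136]
force: [-0.3, -0.3, -2.0]
width: 0.0295
[0.56004713 0.30553681 0.14816158] [-0.83169415 -0.24368965 -2.0519164 ]
[374.05267689 259.65317034]
[293.98991076 283.44901288]
[349.8938815  178.68514154]
[265.69034431 205.46601344]
```

View pics/m_w.png

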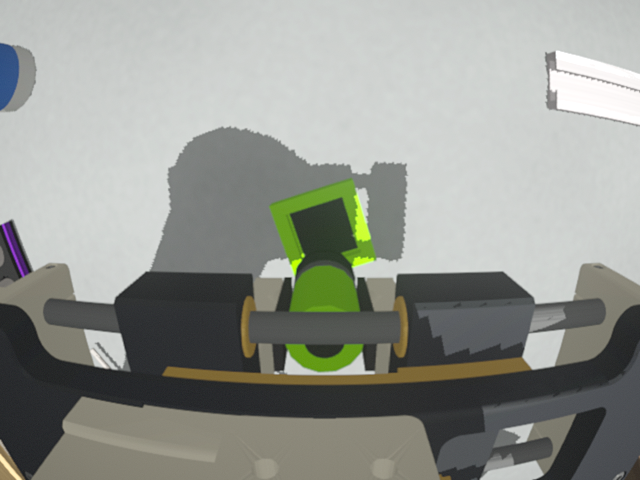

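The green holder's corners in the wrist view, (352,180), (270,206) and (375,259), agree with the prediction to about 2 mm. Lowering.

```bash
python3 -m handwheel '{"gripper":[-1,-1,-1,-1,-1,-1,-1,-1,-1,-1],"travel":[[0,0.004,-0.06],[0,0.004,-0.12],[0,0.004,-0.16],[0,0.004,-0.185],[0,0.004,-0.193],[0,0.004,-0.197],[0,0.004,-0.199],[0,0.004,-0.2],[0,0.004,-0.201],[0,0.004,-0.201]],"spin":[0,0,0,0,0,0,0,0,0,0]}'
```

```text
t: 22.95
eef_pos: [0.5597, 0.3092, 0.0481]
ee_rot: [2.66, 1.57, 0.783]
force: [0.1, 0.6, -2.3]
width: 0.0295
```

```bash
python3 -m handwheel '{"gripper":[-1,-1,-1,-1],"travel":[[0,0,-0.001],[0,0,-0.002],[0,0,-0.003],[0,0,-0.003]],"spin":[0,0,0,0]}'
```

```text
t: 23.35
eef_pos: [0.5598, 0.3092, 0.048]
ee_rot: [2.314, 1.569, 0.439]
force: [-4.3, -1.6, 11.1]
width: 0.0298
```

Contact at the expected floor height. Releasing and backing off upward.

```bash
python3 -m handwheel '{"gripper":[0.2,0.6,1,1,1,1,1,1,1,1,1,1,1],"travel":[[0,0,0],[0,0,0],[0,0,0],[0,0,0],[0,0,0],[0,0,0],[0,0,0.05],[0,0,0.13],[0,0,0.25],[0,0,0.3],[-0.1,0.3,0.3],[-0.1,0.3,0.3],[-0.1,0.3,0.3]],"spin":[0,0,0,0,0,0,0,0,0,0,0,0,0]}'
python3 -m handwheel '{"gripper":[1,1,1,1,1,1],"travel":[[-0.3,0.4,0],[-0.3,0.4,0],[-0.3,0.4,0],[-0.3,0.4,0],[-0.3,0.4,0],[-0.3,0.4,0]],"spin":[0,0,0,0,0,0]}'
python3 - <<'E'
from h import *
f=viewer.grab_frame("side"); cv2.imwrite("pics/n_s.png",f["pixels"]); cv2.imwrite("pics/n_s2.png",cv2.resize(f["pixels"][120:220,200:340],None,fx=5,fy=5))
f=viewer.grab_frame("top"); cv2.imwrite("pics/n_t.png",f["pixels"])
E
```

```text
t: 24.65
eef_pos: [0.5117, 0.4524, 0.1969]
ee_rot: [2.926, 1.57, 1.048]
force: [-0.1, 0.5, -0.5]
width: 0.0877
t: 25.25
eef_pos: [0.3578, 0.6556, 0.1948]
ee_rot: [-1.194, 1.57, -3.065]
force: [0.1, 0.3, 0.7]
width: 0.0874
```

View pics/n_s.png

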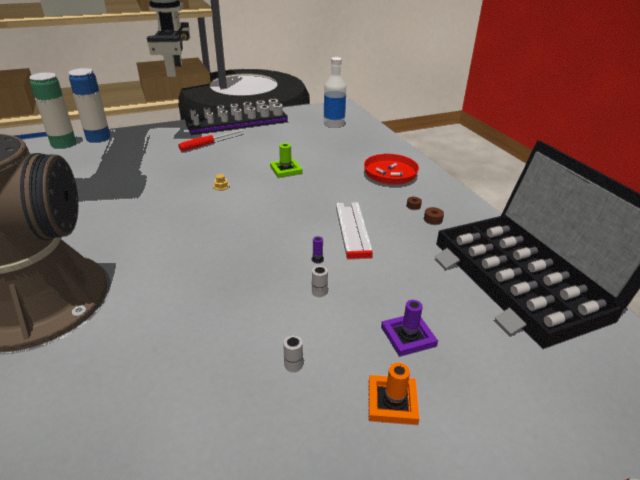

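View pics/n_s2.png

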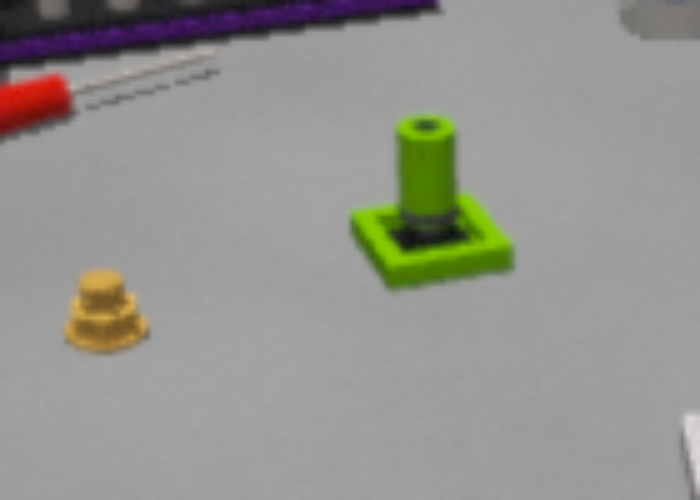

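View pics/n_t.png

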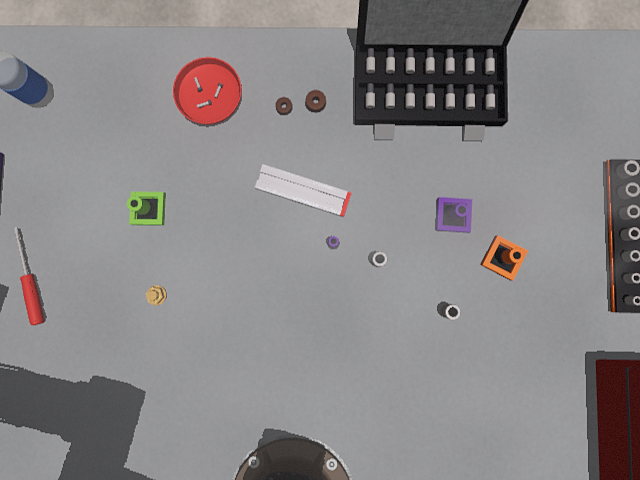

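```bash
python3 - <<'E'
from h import *
f=viewer.grab_frame("top")
for u,v in ((135,203),(516,255),(461,209.5)): print(np.round(onz(f,u,v,.069),4))
print(arm.job_done(), arm.get_state()["t"])
E
```

```text
[0.5616 0.3085]
[ 0.4737 -0.4078]
[ 0.5575 -0.3074]
the job is handed in; nothing more can be done
the job is handed in; nothing more can be done
```

All three coloured sockets are standing upright in their own holders, and the job is handed in, with the last move ending at about 25 s of the 96 s. I put away the larger purple socket, then the orange one. The green one I slid about 125 mm along the rail to its open end, lifted off there and placed last. Each was lowered until it touched the pocket floor at 9 to 11 N, at the expected height, and then released.

- **Position:** the last top picture puts each socket within about 2 mm of its pocket centre. The side picture shows all three upright, with the gripper open and clear of everything.
- **Bystanders:** the two chrome sockets, the brass drain plug and the small purple look-alike stand where they were.
- **Disagreement:** at the start, the side and top cameras differed by about 5 mm in y on the sockets. I used the top view and confirmed it with the wrist camera. No check failed.

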